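# Pack the blood sample transport case and shut it

### The job

Pack the transport case for the courier: slide every cold plate from the freezer caddy edgewise into a slot of the case, fully home, and stand both sample carriers upright on the case floor in the two bays between the slots. When everything is in, break the lid stay at its knee and lower the lid without slamming it until it is fully shut; leave the other things on the bench where they are.

Things in the scene. Friction and masses are not known exactly. Their poses are not given: they have to be found in the camera images.
- plate1_mid (a point): centre of a cold plate: pale blue flat hard slab, 14 mm thick (x), 152 mm wide (y), 120 mm tall (z), 0.22 kg. Its lower 95 mm is full width; in the middle of the top edge a grip tab, 80 mm wide, 25 mm tall, as thick as the plate (tab centre 47 mm above this point). Starts upright on edge in the caddy. Two or three of the three are present; None if absent. All alike
- plate2_mid (a point): centre of a cold plate: pale blue flat hard slab, 14 mm thick (x), 152 mm wide (y), 120 mm tall (z), 0.22 kg. Its lower 95 mm is full width; in the middle of the top edge a grip tab, 80 mm wide, 25 mm tall, as thick as the plate (tab centre 47 mm above this point). Starts upright on edge in the caddy. Two or three of the three are present; None if absent. All alike
- plate3_mid (a point): centre of a cold plate: pale blue flat hard slab, 14 mm thick (x), 152 mm wide (y), 120 mm tall (z), 0.22 kg. Its lower 95 mm is full width; in the middle of the top edge a grip tab, 80 mm wide, 25 mm tall, as thick as the plate (tab centre 47 mm above this point). Starts upright on edge in the caddy. Two or three of the three are present; None if absent. All alike
- rack1_mid (a point): centre, half-way up, of a sample carrier, 0.28 kg: white block 46 (x) by 146 (y) by 32 mm tall, 119 mm tall in all, two rows of five lilac-capped tubes fixed in it (cap tops 24 mm above this point). Between the rows a handle: bar along y, 129 mm long, 12 by 12 mm, its centre 53 mm above this point, on end posts 12 by 6 mm at y = +-61 mm. Both alike
- rack2_mid (a point): centre, half-way up, of a sample carrier, 0.28 kg: white block 46 (x) by 146 (y) by 32 mm tall, 119 mm tall in all, two rows of five lilac-capped tubes fixed in it (cap tops 24 mm above this point). Between the rows a handle: bar along y, 129 mm long, 12 by 12 mm, its centre 53 mm above this point, on end posts 12 by 6 mm at y = +-61 mm. Both alike
- case: transport case: fixed aluminium box, 274 mm (x) by 184 mm (y), open on top, rim 105 mm up, walls 12 mm, inner floor 10 mm up; origin in the middle of its underside, y points to its front, away from the lid hinge. On its front and back inner walls pairs of guide ribs (10 mm deep, 18 mm apart, 95 mm tall, top 17 mm flared to 24 mm) make three slots across the case
- case_slot0 (a point): where a cold plate's centre is when fully home in the slot at x = -90 mm of the case: 60 mm above the inner floor. Axes as the case; a seated plate's x lies along this x, either way round, its width along y. 160 mm from wall to wall in the slot
- case_slot1 (a point): the same for the middle slot, x = 0 of the case
- case_slot2 (a point): the same for the slot at x = +90 mm of the case
- case_bay0 (a point): where a sample carrier's centre is when it stands on the case floor in the middle of the bay between slot0 and slot1, its long side (y) along the case's y, either way round. Axes as the case. The bay is 60 mm wide between the ribs (52 mm at their flared tops), 160 mm long from wall to wall
- case_bay1 (a point): the same for the bay between slot1 and slot2
- lid_hinge (a point): middle of the lid's hinge line, on the case's back (-y) top edge. x along the hinge line (as case x), y from the hinge along the lid to its free edge, z out of its outer face; they turn with the lid. The lid is an aluminium hood 274 (x) by 184 (y) by 45 mm (z), hollow 35 mm deep underneath, 0.45 kg; outer face at z = 45 mm
- lid_back (a point): point in the middle of the lid's outer face, 145 mm from the hinge line; axes as lid_hinge. With the lid open this face looks away from the case
- lid (a joint): lid angle, rad: 0 standing open (10 degrees back past upright, its top 290 mm above the table), grows as it closes, 1.745 fully shut on the rim. Stiff, damped hinge: near upright the lid stays where it is left, well over it sinks slowly; pushing it at lid_back takes a few newtons
- stay_knee (a joint): knee of the folding lid stay, rad: 0 locked just over centre on its stop, 0.12 straight, grows as it folds, well over 1 with the lid shut. Two flat steel links (115 and 140 mm) outside the case's -x end wall, pinned to that wall and to the lid's end. At 0 it blocks the lid; a few newtons on the knob break it, it stays folded when let go, and the lid comes forward slightly
- stay_knob (a point): centre of the black knob on the knee: cylinder 18 mm in diameter, 34 mm long, along case x, standing out past the case's -x end. Locked, it is 60 mm above the rim and 67 mm in front of the hinge line (along case y). It breaks down and towards the hinge, on an arc of 115 mm about the lower pin, which is 150 mm in front of the hinge line, 20 mm below it; 35 mm of travel gives 0.65 rad
- caddy: fixed steel freezer caddy on the table, base 190 mm (x) by 150 mm (y) by 6 mm, origin in the middle of its underside; wire hoops 58 mm tall in pairs 18 mm apart hold plates upright at x = -62, 0 and +62 mm, plate width along y
- carton: bystander: open cardboard carton, 100 by 150 by 70 mm, origin at its underside; leave alone
- disinfectant: bystander: bottle, 64 mm in diameter, 170 mm tall, origin at its underside; leave alone
- tube_stand: bystander: foam stand of tubes, 80 by 148 by 105 mm, origin at its underside; leave alone
Not all that is in view belongs to the job. What is shaped like the part that bears plate1_mid but pink is not meant.

How it is judged:
On the way, in this order (a step that is already met when the one before it is completed fails the run):
1. every cold plate home in a slot and both carriers standing in bays (((distance between plate1_mid and case_slot0 below 0.011 m and angle between the x axis of plate1_mid and the x axis of case_slot0, either way round below 0.08 rad) or (distance between plate1_mid and case_slot1 below 0.011 m and angle between the x axis of plate1_mid and the x axis of case_slot1, either way round below 0.08 rad) or (distance between plate1_mid and case_slot2 below 0.011 m and angle between the x axis of plate1_mid and the x axis of case_slot2, either way round below 0.08 rad)) and ((distance between plate2_mid and case_slot0 below 0.011 m and angle between the x axis of plate2_mid and the x axis of case_slot0, either way round below 0.08 rad) or (distance between plate2_mid and case_slot1 below 0.011 m and angle between the x axis of plate2_mid and the x axis of case_slot1, either way round below 0.08 rad) or (distance between plate2_mid and case_slot2 below 0.011 m and angle between the x axis of plate2_mid and the x axis of case_slot2, either way round below 0.08 rad)) and ((distance between plate3_mid and case_slot0 below 0.011 m and angle between the x axis of plate3_mid and the x axis of case_slot0, either way round below 0.08 rad) or (distance between plate3_mid and case_slot1 below 0.011 m and angle between the x axis of plate3_mid and the x axis of case_slot1, either way round below 0.08 rad) or (distance between plate3_mid and case_slot2 below 0.011 m and angle between the x axis of plate3_mid and the x axis of case_slot2, either way round below 0.08 rad)) and ((distance between rack1_mid and case_bay0 below 0.02 m and angle between rack1_mid's own z axis and vertical below 0.1 rad) or (distance between rack1_mid and case_bay1 below 0.02 m and angle between rack1_mid's own z axis and vertical below 0.1 rad)) and ((distance between rack2_mid and case_bay0 below 0.02 m and angle between rack2_mid's own z axis and vertical below 0.1 rad) or (distance between rack2_mid and case_bay1 below 0.02 m and angle between rack2_mid's own z axis and vertical below 0.1 rad))), for 0.2 s.
2. the lid stay broken at its knee (value of joint stay_knee above 0.35 rad), for 0.2 s.
At the end, for the whole second after the job is handed in: each cold plate present has its centre within 11 mm of a slot's home point and lies within 0.08 rad of the slot; each carrier has its centre within 20 mm of a bay's point and stands within 0.1 rad of upright; the lid is within 0.04 rad of fully shut (all of step 1 and value of joint lid above 1.705 rad); the robot touches nothing.
It fails at once if the lid slammed (closing faster than 2.5 rad/s) (velocity of joint lid above 2.5 rad/s).
It fails at once if the carton disturbed (moved over 30 mm) (distance of carton from where it was at the start of the episode above 0.03 m).
It fails at once if the disinfectant disturbed (moved over 30 mm) (distance of disinfectant from where it was at the start of the episode above 0.03 m).
It fails at once if the tube stand disturbed (moved over 30 mm) (distance of tube_stand from where it was at the start of the episode above 0.03 m).
Of plate1, plate2, plate3 only 2 to 3 are there at a start; the rules pass over those that are not, and their reading is None.
At some moment in a run one of rack1, rack2 may be knocked a few centimetres aside while the robot is not near it.
It also fails if it takes over 210 s, if anything falls off the work surface, if the arm or the gripper's body presses on something with over 40 N, if the wrist force passes 120 N, or if a joint passes its speed limit or range.

### The arm

A 6-joint arm with a two-finger parallel gripper is mounted at the origin on the work surface. World frame = base frame: x ahead of the robot, y to its left, z up, the work surface at z = 0. Lengths are in m, angles in rad, forces in N, time in s.
With the tool pointing down it reaches from about 0.3 to 0.775 m from the base axis. Payload 14.6 kg.
Tool frame: the origin (TCP) lies at the very end of the fingers, on their centre line; the grasp point (between the pads) lies 19 mm behind it; z points along the fingers, y is the line along which they close (so a half turn about z gives the same grasp; the last joint's range is limited). The gripper opens to 94 mm and grips with 3 to 60 N. Pads are 16 mm wide; open, the fingers measure 119 mm over their backs; the gripper's body (75 mm by 177 mm) begins 78 mm behind the grasp point.
Start: joints at [1.161, 0.3, 1.521, -0, 1.321, -0.067], TCP at [0.185, 0.518, 0.205] pointing down, gripper open.
Joint ranges: [-3.03, 3.03], [-0.79, 2.21], [0.23, 2.52], [-1.04, 4.18], [0, 3.07], [-2.55, 2.55]. Speed limits (rad/s): [2.22, 2.22, 2.57, 3.14, 3.14, 3.14].

### API

Orientations are given as [roll, pitch, yaw] about the fixed x, y, z axes, in that order (R = Rz(yaw) Ry(pitch) Rx(roll)).
In Python, from station import ctrl gives the robot as it stands.
- The arm moves only by the tool move_arm, never from a script. Its argument "increments" is a list of rows, each a list of 7 numbers: the opening, from 0 (shut) to 1 (fully open), then the shift along the tool's x, y, z in units of 50 mm (1.0 is 50 mm), then the turn, a rotation vector about the tool's x, y, z in rad. In form: [[claw, tx, ty, tz, rx, ry, rz], ...]. A call has 1 to 20 rows; each row shifts and turns the commanded pose from where the row before left it, along the tool's axes as they then stand; what a row does not reach is not made up. A row lasts 1/10 s, in which the tool goes at most 50 mm and 8.59 degrees, less where a joint would pass 70% of its speed; a pose out of reach is approached as far as the arm can. A call is refused whole if a number of a shift passes 1 or a number of a turn 0.15, either way. A call with a gripper value outside its range is refused whole. The fingers move at their own pace and stop on an object; "force" is the grip in N (left out, the last holds). Time passes only in rows, so rows that do not move let the fingers close. It gives the time, the measured TCP pose, the force, the opening and the grip force at its end, in the units of the state.
- ctrl.get_obs(): the state, without advancing time (a new reading comes with each control period).
- ctrl.camera(name): name is "side" or "top" or "wrist"; returns a dict with "color" (400x640x3 uint8, blue, green, red), "K" (3x3 intrinsics, pixels), "distortion" ([k1, k2, p1, p2, k3] as OpenCV has them; the pictures are not rectified), "pose" (4x4, takes a point from camera to world coordinates); the wrist camera has in their place "tool_from_camera" (4x4, takes a point from camera to tool coordinates, whose origin is the TCP and whose axes are the flange's). Camera axes: x right, y down, z forward; pixel columns grow to the right and rows downward; lengths in m; the calibration is good to about 2 mm. A picture is of the moment at which its call begins: read the wrist's pose just before it. There is no depth.
- ctrl.hand_in(): hands the job in; it is judged then, once.
Trained networks look in a picture, given as the dict that the camera call returned (one of the last four; its "shot" number tells which), for a name from the list of things; names that differ only in an ending like _2 or _b are one class to them, and where a whole thing is asked for, a point or a joint stands for the part that bears it (a point fixed in the world has none). Each returns a list of dicts, best first, with "conf" (0 to 1); they miss things now and then, are a little off and sometimes report something else, mostly with a low value. They report only what shows in the picture. A call takes as long as a camera call. They do not tell look-alikes from the thing itself.
- ctrl.cut_out(name, picture): "mask" (400x640 bool, what is visible of it) and "centre" ([row, column] in pixels, amid what is visible of it).
The state is a dict: "time_s": time; "qpos": joint angles; "joint_vel": joint speeds; "tau": joint torques, N m; "ee_pos": TCP position; "eef_rot": TCP orientation; "force": force on the tool from outside, world axes, zero at the start; "moment": the same for the moment, N m; "grip_width": finger opening in m; "grip_force": force on a finger pad.
Only numpy, scipy, OpenCV 4.12 (cv2) and the standard library are available. Lean on these libraries where they do the work, as an engineer would, in place of code of your own. Each camera call takes 0.05 s, during which the arm holds its last target. There are 200 camera calls.

## Working session

There is one attempt and no reset: what is moved stays moved. The work goes in short steps, Python scripts to look and compute and a tool call to move; the robot and the scene stay as the last step left them, time stands still between calls to the robot, and variables do not carry over. Pictures are saved under pics/ and viewed, at most 14 in all, crops included, and the job is handed in when it is done.

Besides the shell and the picture viewer there is one more tool, called after "Request:" as a command line: name --pt "numbers of a row" for each row, then --argument value for the rest. move_arm: Moves the arm, as the interface text tells. Its arguments: {"type":"object","properties":{"increments":{"type":"array","items":{"type":"array","items":{"type":"number"}}},"force":{"type":"number"}},"required":["increments"]}

```bash
ls; mkdir -p pics; python3 - <<'E'
from station import ctrl
import cv2,numpy as np
for n in ["top","side"]:
    p=ctrl.camera(n); cv2.imwrite(f"pics/{n}0.png",p["color"]); print(n,p["K"],p["distortion"],p["pose"])
    for t in ["plate1_mid","rack1_mid","case","caddy","lid","stay_knob","carton","disinfectant","tube_stand"]:
        for d in ctrl.cut_out(t,p):
            print(t,round(d["conf"],2),np.round(d["centre"]),d["mask"].sum())
print(ctrl.get_obs())
E
```

```text
pics
top [[426.21582218   0.         323.60880526]
 [  0.         426.21582218 198.83502272]
 [  0.           0.           1.        ]] [0.01983679 0.         0.         0.         0.        ] [[-1.17210522e-01 -9.73041165e-01  1.98626745e-01  2.64164289e-01]
 [-9.93106383e-01  1.14603467e-01 -2.46121268e-02  4.79556267e-02]
 [ 1.18529890e-03 -2.00142289e-01 -9.79766125e-01  1.51938130e+00]
 [ 0.00000000e+00  0.00000000e+00  0.00000000e+00  1.00000000e+00]]
plate1_mid 0.79 [225. 304.] 334
plate1_mid 0.73 [281. 214.] 526
rack1_mid 0.56 [240. 248.] 581
case 0.7 [192. 403.] 8320
caddy 0.72 [235. 406.] 46
caddy 0.65 [211. 308.] 1150
lid 0.65 [181. 432.] 3592
lid 0.63 [223. 305.] 305
lid 0.17 [214. 310.] 1156
stay_knob 0.43 [235. 404.] 46
carton 0.82 [144. 317.] 1352
disinfectant 0.71 [152. 274.] 972
disinfectant 0.7 [135. 361.] 416
tube_stand 0.76 [152. 271.] 978
side [[472.1680858    0.         323.52865349]
 [  0.         472.1680858  206.22179673]
 [  0.           0.           1.        ]] [0.01257285 0.         0.         0.         0.        ] [[-0.90192638 -0.24570965  0.35518386  
[... 688 characters left out ...]
ube_stand 0.68 [245. 242.] 1240
{'time_s': 1.0, 'qpos': array([ 1.16139304e+00,  2.99908679e-01,  1.52098376e+00,  3.26814638e-06,
        1.32068932e+00, -6.66099012e-02]), 'joint_vel': array([-0.0002563 , -0.00073428, -0.00149805, -0.00072446,  0.00146441,
        0.00126979]), 'tau': array([-6.45976634e-04, -5.31681919e+01, -3.52914977e+01,  7.08787492e-02,
        2.13088287e-02,  2.19132966e-05]), 'ee_pos': array([0.18487261, 0.51799801, 0.2054477 ]), 'eef_rot': array([ 3.14158157e+00, -2.43422789e-06,  2.79879846e+00]), 'force': array([-0.05264256,  0.1042809 , -0.70121648]), 'moment': array([-0.03719696, -0.00909344,  0.06015895]), 'grip_force': 0.0, 'grip_width': 0.09387524210311826}
```

```bash
python3 - <<'E'
import cv2
for n,(r0,r1,c0,c1) in {"top":(90,340,170,500),"side":(90,380,190,480)}.items():
    im=cv2.imread(f"pics/{n}0.png")[r0:r1,c0:c1]
    s=min(800/im.shape[1],600/im.shape[0]); cv2.imwrite(f"pics/{n}0c.png",cv2.resize(im,None,fx=s,fy=s,interpolation=cv2.INTER_CUBIC)); print(s)
E
```

```text
2.4
2.0689655172413794
```

View pics/top0c.png

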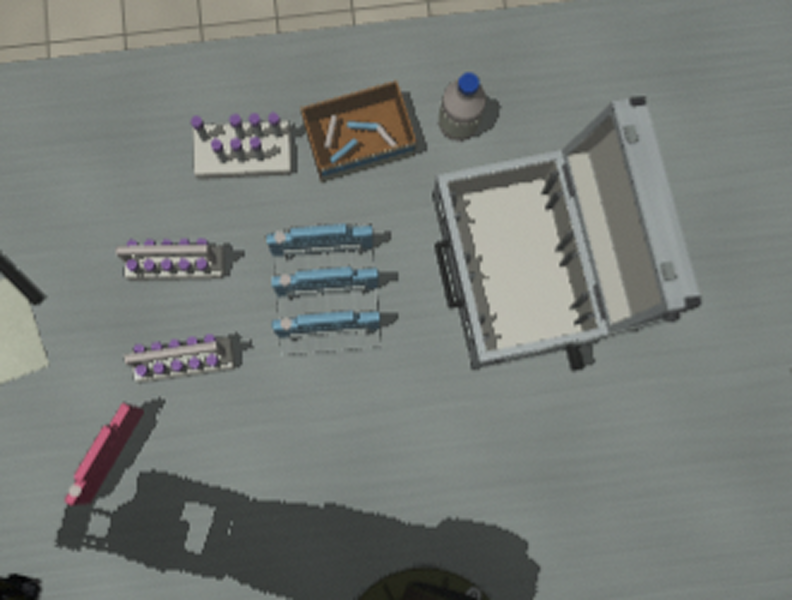

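View pics/side0c.png

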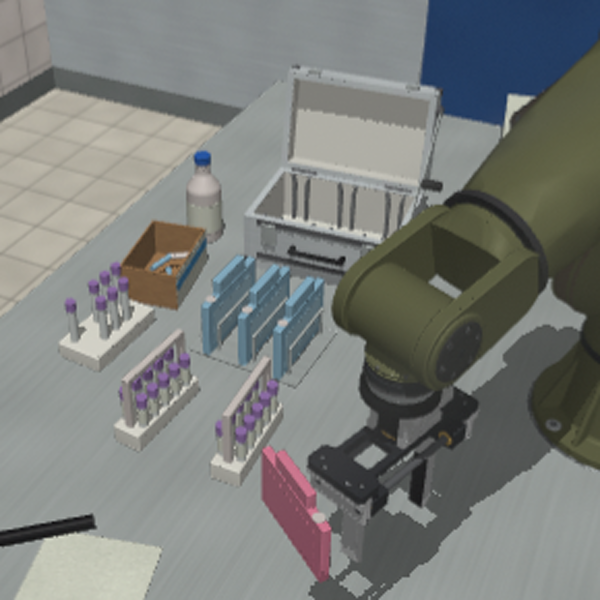

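Top view: three blue plates in the caddy (crop ≈(320,232), (325,277), (325,322)), two racks at left (≈(170,255), (180,355)), case at right with its front facing left, knob at (578,357), pink decoy at (100,455). Side view agrees: every plate and rack is upright, and the lid is open.

```bash
cat > h.py <<'E'
from station import ctrl
import cv2,numpy as np
from scipy.spatial.transform import Rotation as R
def tool():
    o=ctrl.get_obs(); T=np.eye(4); T[:3,:3]=R.from_euler('xyz',o["eef_rot"]).as_matrix(); T[:3,3]=o["ee_pos"]; return T
def shot(n):
    T=tool(); p=ctrl.camera(n)
    if n=="wrist": p["pose"]=T@p["tool_from_camera"]
    return p
def world(p,px,z):   # px list of (col,row), plane z
    u=cv2.undistortPoints(np.float64(px).reshape(-1,1,2),p["K"],np.float64(p["distortion"])).reshape(-1,2)
    d=np.c_[u,np.ones(len(u))]@p["pose"][:3,:3].T; o=p["pose"][:3,3]
    return o+d*((np.broadcast_to(z,len(u))-o[2])/d[:,2])[:,None]
def pix(p,X):
    M=np.linalg.inv(p["pose"]); return cv2.projectPoints(np.float64(X).reshape(-1,1,3),cv2.Rodrigues(M[:3,:3])[0],M[:3,3],p["K"],np.float64(p["distortion"]))[0].reshape(-1,2)
def go(pos,yaw):  # needed shift in tool axes (units) and turn for a downward tool
    T=tool(); G=R.from_euler('xyz',[np.pi,0,yaw]).as_matrix()
    print("shift",np.round(T[:3,:3].T@(np.array(pos)-T[:3,3])/.05,2),"turn",np.round(R.from_matrix(T[:3,:3].T@G).as_rotvec(),3))
E
python3 - <<'E'
from h import *
p=shot("top")
c=lambda L:[(x/2.4+170,y/2.4+90) for x,y in L]
print("rim",np.round(world(p,c([(437,178),(560,155),(607,332),(473,368)]),.105),3))
print("tabs",np.round(world(p,c([(292,230),(352,228),(292,273),(353,270),(292,318),(354,313)]),.126),3))
print("bars",np.round(world(p,c([(117,250),(209,243),(125,357),(219,342)]),.118),3))
print("knob",np.round(world(p,c([(578,357)]),.165),3))
w=shot("wrist");print(w["tool_from_camera"],w["K"])
E
```

```text
rim [[ 0.66  -0.099  0.105]
 [ 0.674 -0.28   0.105]
 [ 0.412 -0.305  0.105]
 [ 0.385 -0.113  0.105]]
tabs [[0.603 0.114 0.126]
 [0.596 0.031 0.126]
 [0.542 0.12  0.126]
 [0.537 0.036 0.126]
 [0.48  0.127 0.126]
 [0.477 0.042 0.126]]
bars [[0.605 0.361 0.118]
 [0.6   0.232 0.118]
 [0.454 0.36  0.118]
 [0.46  0.23  0.118]]
knob [[ 0.378 -0.246  0.165]]
[[ 6.76051765e-04 -9.60966318e-01 -2.76664559e-01  7.98473995e-02]
 [ 9.99998841e-01  1.02699025e-03 -1.12357020e-03  1.73995944e-05]
 [ 1.36384492e-03 -2.76663479e-01  9.60965899e-01 -1.79318622e-01]
 [ 0.00000000e+00  0.00000000e+00  0.00000000e+00  1.00000000e+00]] [[317.41140046   0.         317.70899461]
 [  0.         317.41140046 201.71059848]
 [  0.           0.           1.        ]]
```

```bash
python3 - <<'E'
from h import *
go([.54,.08,.33],1.62)
E
```

```text
shift [-9.63 -5.86 -2.49] turn [ 0.    -0.     1.179]
```

Request:
move_arm --pt "1 -0.8 -0.49 -0.21 0 0 0" --pt "1 -0.8 -0.49 -0.21 0 0 0" --pt "1 -0.8 -0.49 -0.21 0 0 0" --pt "1 -0.8 -0.49 -0.21 0 0 0" --pt "1 -0.8 -0.49 -0.21 0 0 0" --pt "1 -0.8 -0.49 -0.21 0 0 0" --pt "1 -0.8 -0.49 -0.21 0 0 0" --pt "1 -0.8 -0.49 -0.21 0 0 0" --pt "1 -0.8 -0.49 -0.21 0 0 0" --pt "1 -0.8 -0.49 -0.21 0 0 0" --pt "1 -0.8 -0.49 -0.21 0 0 0" --pt "1 -0.8 -0.49 -0.21 0 0 0" --pt "1 0 0 0 0 0 0.147" --pt "1 0 0 0 0 0 0.147" --pt "1 0 0 0 0 0 0.147" --pt "1 0 0 0 0 0 0.147" --pt "1 0 0 0 0 0 0.147" --pt "1 0 0 0 0 0 0.147" --pt "1 0 0 0 0 0 0.147" --pt "1 0 0 0 0 0 0.147"

```text
time_s: 3.1
ee_pos: [0.5381, 0.0798, 0.3315]
eef_rot: [3.142, -0.0, 1.617]
force: [-0.0, -0.1, -0.1]
grip_width: 0.0941
grip_force: 0.0
```

```bash
python3 - <<'E'
from h import *
p=shot("wrist"); cv2.imwrite("pics/w1.png",p["color"]); print(tool())
for n in ["plate1_mid","rack1_mid"]:
  for d in ctrl.cut_out(n,p): print(n,d["conf"],d["centre"],d["mask"].sum())
go([.533,-.2,.36],1.65)
E
```

```text
[[-3.64259998e-02  9.99336353e-01  3.08371171e-05  5.38120281e-01]
 [ 9.99336353e-01  3.64260004e-02 -1.86807076e-05  7.97481769e-02]
 [-1.97915830e-05  3.01361887e-05 -9.99999999e-01  3.31450428e-01]
 [ 0.00000000e+00  0.00000000e+00  0.00000000e+00  1.00000000e+00]]
plate1_mid 0.79 [161.7, 272.9] 1977
rack1_mid 0.68 [29.9, 268.4] 2398
shift [-5.58 -0.41 -0.57] turn [-0.    -0.    -0.024]
```

View pics/w1.png

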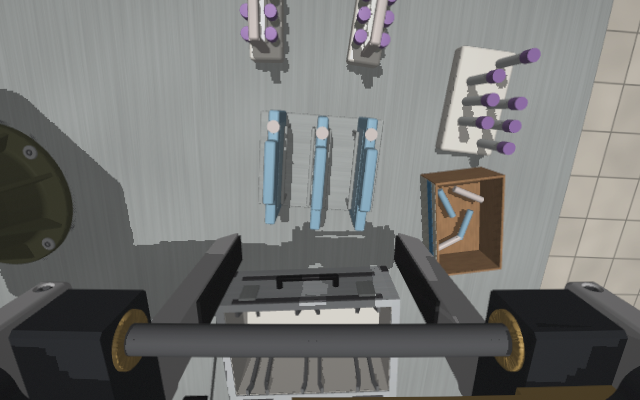

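```bash
python3 - <<'E'
import cv2
im=cv2.imread("pics/w1.png")[95:245,240:400]
cv2.imwrite("pics/w1c.png",cv2.resize(im,None,fx=4,fy=4,interpolation=cv2.INTER_CUBIC))
E
```

```text
(no output)
```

View pics/w1c.png

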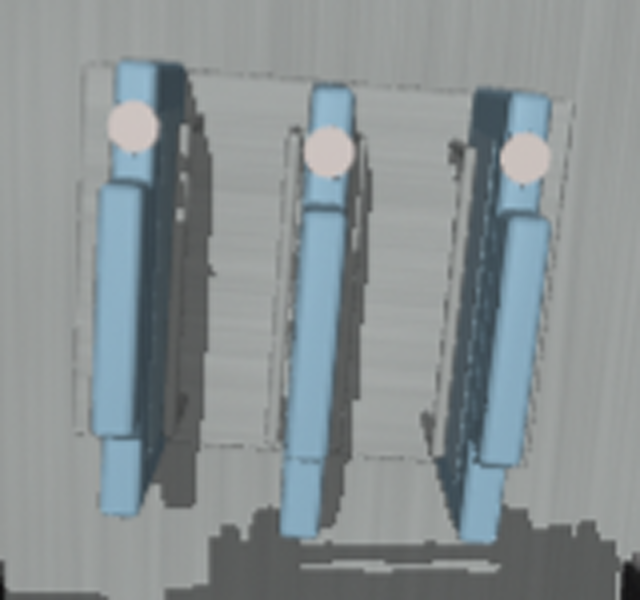

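Request:
move_arm --pt "1 -0.93 -0.07 -0.1 0 0 0" --pt "1 -0.93 -0.07 -0.1 0 0 0" --pt "1 -0.93 -0.07 -0.1 0 0 0" --pt "1 -0.93 -0.07 -0.1 0 0 0" --pt "1 -0.93 -0.07 -0.1 0 0 0" --pt "1 -0.93 -0.07 -0.1 0 0 0" --pt "1 0 0 0 0 0 -0.024" --pt "1 0 0 0 0 0 0"

```text
time_s: 4.05
ee_pos: [0.5315, -0.2006, 0.3611]
eef_rot: [-3.141, -0.0, 1.649]
force: [-0.4, 0.7, 0.1]
grip_width: 0.0942
grip_force: 0.0
```

```bash
python3 - <<'E'
from h import *
p=shot("wrist"); cv2.imwrite("pics/w2.png",p["color"]); np.save("pics/w2pose.npy",p["pose"]); print(tool())
E
```

```text
[[-7.83003326e-02  9.96929796e-01 -1.97633926e-04  5.31661776e-01]
 [ 9.96929766e-01  7.83003897e-02  2.99882799e-04 -1.99619623e-01]
 [ 3.14436912e-04 -1.73546221e-04 -9.99999936e-01  3.61277612e-01]
 [ 0.00000000e+00  0.00000000e+00  0.00000000e+00  1.00000000e+00]]
```

View pics/w2.png

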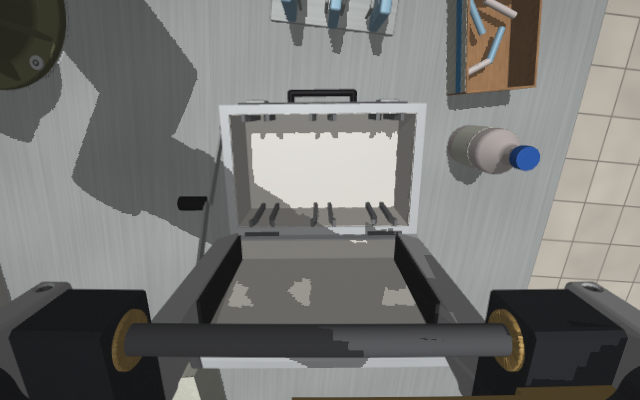

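Plates' tab tops in crop: left (103..140,184)–(93..133,436), middle (304..346,208)–(285..323,459), right (508..547,218)–(481..519,465). Case rim outer front corners in w2 ≈ (219,106), (427,103), knob (192,203).

```bash
python3 - <<'E'
import cv2
im=cv2.imread("pics/w2.png")[90:255,210:440]
cv2.imwrite("pics/w2c.png",cv2.resize(im,None,fx=3.4,fy=3.4,interpolation=cv2.INTER_CUBIC))
E
```

```text
(no output)
```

View pics/w2c.png

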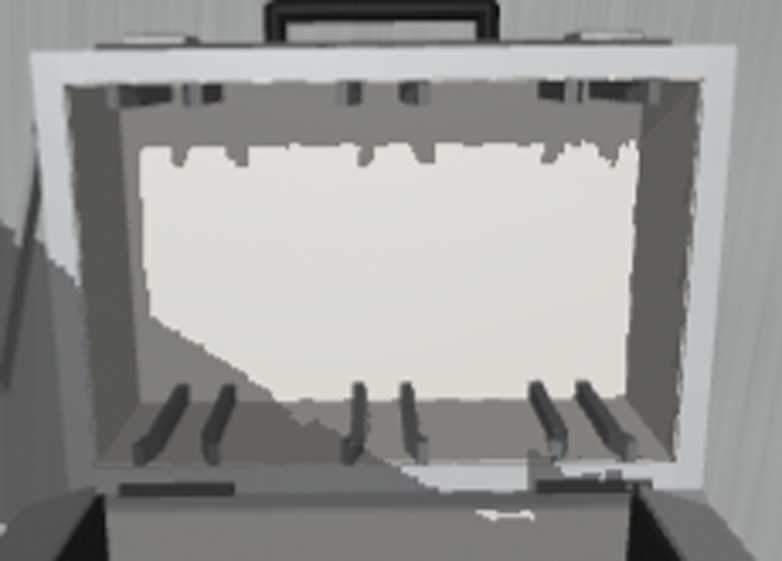

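```bash
cat > fit.py <<'E'
from h import *
from scipy.optimize import least_squares
def fit(p,px,X,z=None):
    W=world(p,px,[x[2] for x in X]); X=np.float64(X)
    def f(q):
        c,s=np.cos(q[2]),np.sin(q[2]); return np.r_[q[0]+c*X[:,0]-s*X[:,1]-W[:,0],q[1]+s*X[:,0]+c*X[:,1]-W[:,1]]
    r=least_squares(f,[.5,0,0]); print(np.round(r.x,4),"res mm",np.round(r.fun*1e3,1)); return r.x
E
python3 - <<'E'
from fit import *
p=shot("wrist")
w=[(64,86),(706,78),(676,460),(95,464),(31,54),(737,45)]
px=[(x/3.4+210,y/3.4+90) for x,y in w]
k=np.array([[-.125,.08],[.125,.08],[.125,-.08],[-.125,-.08],[-.137,.092],[.137,.092]])
q=fit(p,px,np.c_[k,[.105]*6]); fit(p,px[:4],np.c_[k,[.105]*6][:4])
c,s=np.cos(q[2]),np.sin(q[2])
for n,x in zip(["s0","b0","s1","b1","s2"],[-.09,-.045,0,.045,.09]): print(n,np.round([q[0]+c*x,q[1]+s*x],4))
T=np.load("pics/w2pose.npy") if 0 else None
E
python3 - <<'E'
from fit import *
p=shot("wrist"); 
T=np.array([[-3.64259998e-02,9.99336353e-01,3.08371171e-05,5.38120281e-01],[9.99336353e-01,3.64260004e-02,-1.86807076e-05,7.97481769e-02],[-1.97915830e-05,3.01361887e-05,-9.99999999e-01,3.31450428e-01],[0,0,0,1]])
p["pose"]=T@p["tool_from_camera"]
k=np.array([[-7,40],[7,40],[7,-40],[-7,-40]])/1e3
for w in [[(103,184),(140,184),(133,437),(93,435)],[(304,208),(346,208),(323,460),(285,458)],[(508,218),(547,218),(519,465),(481,464)]]:
    fit(p,[(x/4+240,y/4+95) for x,y in w],np.c_[k,[.126]*4])
print(world(p,[(269,62),(370,65)],.01))
E
```

```text
[ 0.5402 -0.2026  0.0891] res mm [ 0.  -0.8  0.3  0.5 -0.1  0.1  1.1  0.4 -0.9 -1.6  0.8  0.2]
[ 0.5402 -0.2023  0.088 ] res mm [ 0.1 -0.7  0.2  0.4  1.5  0.5 -0.8 -1.2]
s0 [ 0.4506 -0.2106]
b0 [ 0.4954 -0.2066]
s1 [ 0.5402 -0.2026]
b1 [ 0.585  -0.1986]
s2 [ 0.6299 -0.1946]
[ 0.479   0.083  -0.0365] res mm [-1.5  1.4  0.7 -0.6  1.   0.1 -0.7 -0.4]
[ 0.5399  0.0778 -0.0425] res mm [-0.7  0.6  1.  -0.9  0.8 -0.2 -0.5 -0.1]
[ 0.6017  0.0777 -0.0269] res mm [-1.1  1.1  1.  -0.9  1.3  0.5 -1.1 -0.7]
[[0.46191137 0.22551965 0.01      ]
 [0.61003604 0.22691686 0.01      ]]
```

```bash
cat >> h.py <<'E'
def path(*wp):  # waypoints (x,y,z,yaw): shift in present tool axes, then turn
    T=tool()
    for w in wp:
        s=T[:3,:3].T@(np.array(w[:3])-T[:3,3])/.05; G=R.from_euler('xyz',[np.pi,0,w[3]]).as_matrix()
        n=max(1,int(np.ceil(np.linalg.norm(s)/.95)))
        print("total",np.round(s,2),f"{n} rows of",np.round(s/n,3),"then turn",np.round(R.from_matrix(T[:3,:3].T@G).as_rotvec(),3))
        T=np.eye(4);T[:3,:3]=G;T[:3,3]=w[:3]
E
python3 - <<'E'
from h import *
path((.479,.083,.2,1.535),(.479,.083,.094,1.535),(.479,.083,.26,1.66),(.4506,-.2106,.26,1.66),(.4506,-.2106,.2,1.66))
E
```

```text
total [ 5.7  -0.61  3.23] 7 rows of [ 0.815 -0.087  0.462] then turn [ 0.    -0.     0.114]
total [ 0.   -0.    2.12] 3 rows of [ 0.    -0.     0.707] then turn [0. 0. 0.]
total [-0.    0.   -3.32] 4 rows of [-0.    0.   -0.83] then turn [ 0.     0.    -0.125]
total [-5.8  -1.09 -0.  ] 7 rows of [-0.828 -0.156 -0.   ] then turn [0. 0. 0.]
total [ 0.  -0.   1.2] 2 rows of [ 0.  -0.   0.6] then turn [0. 0. 0.]
```

Request:
move_arm --pt "0.4 0.815 -0.087 0.462 0 0 0" --pt "0.4 0.815 -0.087 0.462 0 0 0" --pt "0.4 0.815 -0.087 0.462 0 0 0" --pt "0.4 0.815 -0.087 0.462 0 0 0" --pt "0.4 0.815 -0.087 0.462 0 0 0" --pt "0.4 0.815 -0.087 0.462 0 0 0" --pt "0.4 0.815 -0.087 0.462 0 0 0" --pt "0.4 0 0 0 0 0 0.114" --pt "0.4 0 0 0 0 0 0" --pt "0.4 0 0 0 0 0 0"

```text
time_s: 5.2
ee_pos: [0.4797, 0.0825, 0.2003]
eef_rot: [3.141, -0.0, 1.537]
force: [-0.1, -1.3, 1.0]
grip_width: 0.038
grip_force: 0.0
```

```bash
python3 - <<'E'
from h import *
path((.479,.083,.094,1.535))
p=shot("wrist"); im=p["color"].copy()
for a,b in ((40,.126),(-40,.126)):
    c,s=np.cos(-.036),np.sin(-.036)
    for x in(-7,7):
        u=pix(p,[.479+c*x/1e3-s*a/1e3,.083+s*x/1e3+c*a/1e3,b])[0]; cv2.circle(im,(int(u[0]),int(u[1])),2,(0,0,255),-1)
cv2.imwrite("pics/w3.png",im)
E
```

```text
total [ 0.01 -0.02  2.13] 3 rows of [ 0.003 -0.005  0.709] then turn [ 0.001 -0.     0.002]
```

View pics/w3.png

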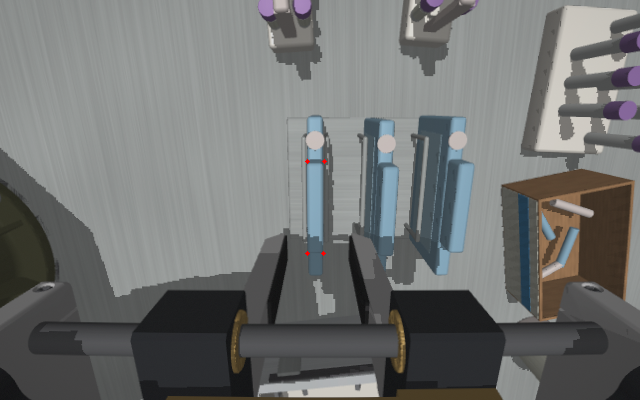

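The model points sit on the left tab's corners (307–325, 161 and 253), with the open fingers straddling it. Descending and gripping.

Request:
move_arm --pt "0.4 0 0 0.71 0 0 0" --pt "0.4 0 0 0.71 0 0 0" --pt "0.4 0 0 0.7 0 0 0" --pt "0.4 0 0 0 0 0 0" --pt "0 0 0 0 0 0 0" --pt "0 0 0 0 0 0 0" --pt "0 0 0 0 0 0 0" --pt "0 0 0 0 0 0 0" --pt "0 0 0 0 0 0 0" --pt "0 0 0 -0.3 0 0 0" --pt "0 0 0 -0.6 0 0 0" --pt "0 0 0 -0.8 0 0 0" --pt "0 0 0 -0.8 0 0 0" --pt "0 0 0 -0.82 0 0 0" --pt "0 0 0 0 0 0 0" --force 35

```text
time_s: 6.75
ee_pos: [0.4811, 0.0824, 0.2655]
eef_rot: [3.132, -0.001, 1.533]
force: [0.5, -0.2, -2.7]
grip_width: 0.014
grip_force: 34.9
```

```bash
python3 - <<'E'
from h import *
path((.479,.083,.26,1.66),(.4506,-.2106,.26,1.66),(.4506,-.2106,.2,1.66))
E
```

```text
total [ 0.01 -0.04  0.11] 1 rows of [ 0.011 -0.044  0.11 ] then turn [ 0.009 -0.001 -0.127]
total [-5.8  -1.09 -0.  ] 7 rows of [-0.828 -0.156 -0.   ] then turn [0. 0. 0.]
total [ 0.  -0.   1.2] 2 rows of [ 0.  -0.   0.6] then turn [0. 0. 0.]
```

Request:
move_arm --pt "0 -0.828 -0.156 0 0 0 -0.125" --pt "0 -0.81 -0.26 0 0 0 0" --pt "0 -0.81 -0.26 0 0 0 0" --pt "0 -0.81 -0.26 0 0 0 0" --pt "0 -0.81 -0.26 0 0 0 0" --pt "0 -0.81 -0.26 0 0 0 0" --pt "0 -0.81 -0.26 0 0 0 0" --pt "0 0 0 0 0 0 0" --pt "0 0 0 0 0 0 0" --pt "0 0 0 0 0 0 0"

```text
time_s: 7.75
ee_pos: [0.4137, -0.207, 0.2594]
eef_rot: [-3.141, -0.001, 1.658]
force: [0.1, 0.6, -1.6]
grip_width: 0.0138
grip_force: 35.0
```

```bash
python3 - <<'E'
from h import *
path((.4506,-.2106,.26,1.66),(.4506,-.2106,.2,1.66))
p=shot("wrist"); cv2.imwrite("pics/w4.png",p["color"][100:300,180:440])
E
```

```text
total [-0.14  0.73 -0.01] 1 rows of [-0.136  0.728 -0.012] then turn [-0.    -0.001 -0.002]
total [ 0.  -0.   1.2] 2 rows of [ 0.  -0.   0.6] then turn [0. 0. 0.]
```

Request:
move_arm --pt "0 -0.07 0.365 0 0 0 0" --pt "0 -0.07 0.365 0 0 0 0" --pt "0 0 0 0.5 0 0 0" --pt "0 0 0 0.5 0 0 0" --pt "0 0 0 0 0 0 0" --pt "0 0 0 0 0 0 0"

```text
time_s: 8.4
ee_pos: [0.451, -0.211, 0.2105]
eef_rot: [3.141, 0.0, 1.659]
force: [-0.2, 0.8, -1.5]
grip_width: 0.0137
grip_force: 35.0
```

```bash
python3 - <<'E'
from h import *
path((.4506,-.2106,.2,1.66),(.4506,-.2106,.098,1.66))
p=shot("wrist"); im=p["color"].copy()
q=[.5402,-.2026,.0891];c,s=np.cos(q[2]),np.sin(q[2])
for x,y in((-125,80),(125,80),(-137,92),(-99,80),(-81,80),(-99,70),(-81,70)):
    x,y=x/1e3,y/1e3;u=pix(p,[q[0]+c*x-s*y,q[1]+s*x+c*y,.105])[0]; cv2.circle(im,(int(round(u[0])),int(round(u[1]))),1,(0,0,255),-1)
cv2.imwrite("pics/w4.png",cv2.resize(im[100:300,220:490],None,fx=2.9,fy=2.9,interpolation=cv2.INTER_CUBIC))
E
```

```text
total [ 0.01 -0.01  0.21] 1 rows of [ 0.008 -0.007  0.209] then turn [ 0.     0.    -0.001]
total [ 0.   -0.    2.04] 3 rows of [ 0.   -0.    0.68] then turn [0. 0. 0.]
```

View pics/w4.png

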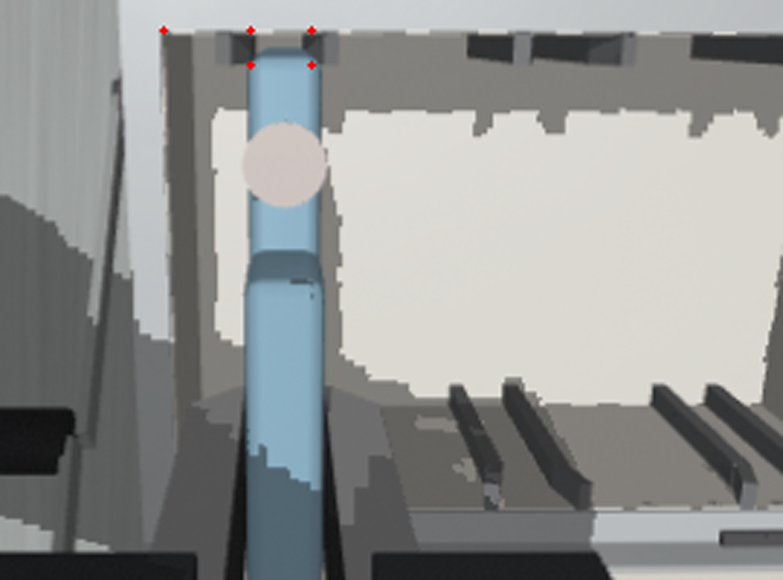

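The plate hangs over slot 0, aligned between the two front ribs (crop 250–312, 30–65). Lowering.

Request:
move_arm --pt "0 0 0 0.3 0 0 0" --pt "0 0 0 0.3 0 0 0" --pt "0 0 0 0.3 0 0 0" --pt "0 0 0 0.3 0 0 0" --pt "0 0 0 0.3 0 0 0" --pt "0 0 0 0.3 0 0 0" --pt "0 0 0 0.2 0 0 0" --pt "0 0 0 0.1 0 0 0" --pt "0 0 0 0.1 0 0 0" --pt "0 0 0 0.05 0 0 0" --pt "0 0 0 0 0 0 0"

```text
time_s: 9.55
ee_pos: [0.451, -0.2117, 0.0991]
eef_rot: [3.141, 0.001, 1.658]
force: [-8.8, 3.9, 16.1]
grip_width: 0.0136
grip_force: 35.0
```

Seated on the floor (16 N up at z≈0.099). Releasing and moving to the middle plate.

Request:
move_arm --pt "0.35 0 0 0 0 0 0" --pt "0.35 0 0 0 0 0 0" --pt "0.35 0 0 -0.3 0 0 0" --pt "0.35 0 0 -0.7 0 0 0" --pt "0.35 0 0 -0.8 0 0 0" --pt "0.35 0 0 -0.8 0 0 0" --pt "0.35 0 0 -0.4 0 0 0" --pt "0.35 0 0 0 0 0 0"

```text
time_s: 10.35
ee_pos: [0.4517, -0.2121, 0.2503]
eef_rot: [3.137, 0.003, 1.658]
force: [0.6, 1.1, -0.2]
grip_width: 0.033
grip_force: 0.0
```

```bash
python3 - <<'E'
from h import *
path((.5399,.0778,.2,1.535),(.5399,.0778,.094,1.535),(.5399,.0778,.26,1.66),(.5402,-.2026,.26,1.66),(.5402,-.2026,.098,1.66))
E
```

```text
total [5.62 2.26 1.  ] 7 rows of [0.804 0.322 0.143] then turn [0.005 0.003 0.123]
total [ 0.   -0.    2.12] 3 rows of [ 0.    -0.     0.707] then turn [0. 0. 0.]
total [-0.    0.   -3.32] 4 rows of [-0.    0.   -0.83] then turn [ 0.     0.    -0.125]
total [-5.59 -0.49 -0.  ] 6 rows of [-0.931 -0.082 -0.   ] then turn [0. 0. 0.]
total [ 0.   -0.    3.24] 4 rows of [ 0.   -0.    0.81] then turn [0. 0. 0.]
```

Request:
move_arm --pt "0.4 0.804 0.322 0.143 0 0 0" --pt "0.4 0.804 0.322 0.143 0 0 0" --pt "0.4 0.804 0.322 0.143 0 0 0" --pt "0.4 0.804 0.322 0.143 0 0 0" --pt "0.4 0.804 0.322 0.143 0 0 0" --pt "0.4 0.804 0.322 0.143 0 0 0" --pt "0.4 0.804 0.322 0.143 0 0 0" --pt "0.4 0 0 0 0 0 0.123" --pt "0.4 0 0 0 0 0 0" --pt "0.4 0 0 0 0 0 0"

```text
time_s: 11.35
ee_pos: [0.5382, 0.0782, 0.1965]
eef_rot: [-3.141, 0.0, 1.538]
force: [0.4, 0.1, -0.5]
grip_width: 0.037
grip_force: 0.0
```

```bash
python3 - <<'E'
from h import *
path((.5399,.0778,.094,1.535))
E
```

```text
total [-0.01  0.04  2.05] 3 rows of [-0.002  0.012  0.683] then turn [-0.001  0.     0.003]
```

Request:
move_arm --pt "0.4 0 0.03 0.68 0 0 0.003" --pt "0.4 0 0 0.68 0 0 0" --pt "0.4 0 0 0.69 0 0 0" --pt "0.4 0 0 0 0 0 0" --pt "0 0 0 0 0 0 0" --pt "0 0 0 0 0 0 0" --pt "0 0 0 0 0 0 0" --pt "0 0 0 0 0 0 0" --pt "0 0 0 0 0 0 0" --pt "0 0 0 -0.3 0 0 0" --pt "0 0 0 -0.6 0 0 0" --pt "0 0 0 -0.8 0 0 0" --pt "0 0 0 -0.8 0 0 0" --pt "0 0 0 -0.82 0 0 0" --pt "0 0 0 0 0 0 -0.124" --pt "0 0 0 0 0 0 0" --pt "0 0 0 0 0 0 0"

```text
time_s: 13.05
ee_pos: [0.5396, 0.0785, 0.2601]
eef_rot: [-3.14, -0.0, 1.653]
force: [-0.1, 0.4, -2.2]
grip_width: 0.0139
grip_force: 35.0
```

```bash
python3 - <<'E'
from h import *
path((.5402,-.2026,.26,1.66),(.5402,-.2026,.098,1.66))
E
```

```text
total [-5.6  -0.45  0.  ] 6 rows of [-0.934 -0.075  0.   ] then turn [-0.001 -0.    -0.007]
total [ 0.   -0.    3.24] 4 rows of [ 0.   -0.    0.81] then turn [0. 0. 0.]
```

Request:
move_arm --pt "0 -0.934 -0.075 0 0 0 0" --pt "0 -0.934 -0.075 0 0 0 0" --pt "0 -0.934 -0.075 0 0 0 0" --pt "0 -0.934 -0.075 0 0 0 0" --pt "0 -0.934 -0.075 0 0 0 0" --pt "0 -0.934 -0.075 0 0 0 -0.005" --pt "0 0 0 0 0 0 0" --pt "0 0 0 0.6 0 0 0" --pt "0 0 0 0.4 0 0 0" --pt "0 0 0 0 0 0 0" --pt "0 0 0 0 0 0 0"

```text
time_s: 14.15
ee_pos: [0.5414, -0.2023, 0.2109]
eef_rot: [-3.141, -0.0, 1.66]
force: [0.2, 0.8, -1.8]
grip_width: 0.0138
grip_force: 35.0
```

```bash
python3 - <<'E'
from h import *
path((.5402,-.2026,.098,1.66))
E
```

```text
total [-0.   -0.02  2.26] 3 rows of [-0.002 -0.007  0.753] then turn [-0.001 -0.    -0.   ]
```

Request:
move_arm --pt "0 0 -0.02 0.3 0 0 0" --pt "0 0 0 0.3 0 0 0" --pt "0 0 0 0.3 0 0 0" --pt "0 0 0 0.3 0 0 0" --pt "0 0 0 0.3 0 0 0" --pt "0 0 0 0.3 0 0 0" --pt "0 0 0 0.2 0 0 0" --pt "0 0 0 0.1 0 0 0" --pt "0 0 0 0.1 0 0 0" --pt "0 0 0 0.05 0 0 0" --pt "0 0 0 0 0 0 0"

```text
time_s: 15.25
ee_pos: [0.5406, -0.2028, 0.1002]
eef_rot: [3.141, 0.001, 1.661]
force: [-10.0, 2.8, 15.1]
grip_width: 0.0139
grip_force: 35.0
```

Request:
move_arm --pt "0.35 0 0 0 0 0 0" --pt "0.35 0 0 0 0 0 0" --pt "0.35 0 0 -0.3 0 0 0" --pt "0.35 0 0 -0.7 0 0 0" --pt "0.35 0 0 -0.8 0 0 0" --pt "0.35 0 0 -0.8 0 0 0" --pt "0.35 0 0 -0.4 0 0 0" --pt "0.35 0 0 0 0 0 0"

```text
time_s: 16.05
ee_pos: [0.5415, -0.203, 0.2516]
eef_rot: [3.136, 0.003, 1.661]
force: [-0.5, 0.2, -0.6]
grip_width: 0.0326
grip_force: 0.0
```

```bash
python3 - <<'E'
from h import *
path((.602,.077,.2,1.535))
E
```

```text
total [5.47 1.7  1.02] 7 rows of [0.782 0.243 0.146] then turn [0.006 0.002 0.126]
```

Request:
move_arm --pt "0.4 0.782 0.243 0.146 0 0 0" --pt "0.4 0.782 0.243 0.146 0 0 0" --pt "0.4 0.782 0.243 0.146 0 0 0" --pt "0.4 0.782 0.243 0.146 0 0 0" --pt "0.4 0.782 0.243 0.146 0 0 0" --pt "0.4 0.782 0.243 0.146 0 0 0" --pt "0.4 0.782 0.243 0.146 0 0 0" --pt "0.4 0 0 0 0 0 0.126" --pt "0.4 0 0 0 0 0 0" --pt "0.4 0 0 0 0 0 0"

```text
time_s: 17.05
ee_pos: [0.6003, 0.0771, 0.1964]
eef_rot: [-3.141, 0.0, 1.538]
force: [-0.4, -0.9, 0.6]
grip_width: 0.0375
grip_force: 0.0
```

```bash
python3 - <<'E'
from h import *
path((.602,.077,.094,1.535))
E
```

```text
total [-0.    0.04  2.05] 3 rows of [-0.     0.012  0.682] then turn [-0.001  0.     0.003]
```

Request:
move_arm --pt "0.4 0 0.03 0.68 0 0 0.003" --pt "0.4 0 0 0.68 0 0 0" --pt "0.4 0 0 0.69 0 0 0" --pt "0.4 0 0 0 0 0 0" --pt "0 0 0 0 0 0 0" --pt "0 0 0 0 0 0 0" --pt "0 0 0 0 0 0 0" --pt "0 0 0 0 0 0 0" --pt "0 0 0 0 0 0 0" --pt "0 0 0 -0.3 0 0 0" --pt "0 0 0 -0.6 0 0 0" --pt "0 0 0 -0.8 0 0 0" --pt "0 0 0 -0.8 0 0 0" --pt "0 0 0 -0.82 0 0 0" --pt "0 0 0 0 0 0 -0.13" --pt "0 0 0 0 0 0 0" --pt "0 0 0 0 0 0 0"

```text
time_s: 18.75
ee_pos: [0.6016, 0.0775, 0.2603]
eef_rot: [-3.141, 0.0, 1.659]
force: [0.6, -0.6, -3.0]
grip_width: 0.0139
grip_force: 35.0
```

```bash
python3 - <<'E'
from h import *
path((.6299,-.1946,.26,1.66))
E
```

```text
total [-5.47  0.09  0.01] 6 rows of [-0.912  0.015  0.001] then turn [-0.001  0.    -0.001]
```

Request:
move_arm --pt "0 -0.912 0.015 0 0 0 0" --pt "0 -0.912 0.015 0 0 0 0" --pt "0 -0.912 0.015 0 0 0 0" --pt "0 -0.912 0.015 0 0 0 0" --pt "0 -0.912 0.015 0 0 0 0" --pt "0 -0.912 0.015 0 0 0 0" --pt "0 0 0 0 0 0 0" --pt "0 0 0 0.6 0 0 0" --pt "0 0 0 0.4 0 0 0" --pt "0 0 0 0 0 0 0" --pt "0 0 0 0 0 0 0"

```text
time_s: 19.85
ee_pos: [0.6313, -0.1942, 0.2109]
eef_rot: [-3.141, -0.0, 1.661]
force: [0.2, 0.1, -1.5]
grip_width: 0.0135
grip_force: 35.0
```

```bash
python3 - <<'E'
from h import *
path((.6299,-.1946,.098,1.66))
E
```

```text
total [-0.01 -0.03  2.26] 3 rows of [-0.002 -0.009  0.753] then turn [-0.001 -0.     0.001]
```

Request:
move_arm --pt "0 -0.01 -0.03 0.3 0 0 0" --pt "0 0 0 0.3 0 0 0" --pt "0 0 0 0.3 0 0 0" --pt "0 0 0 0.3 0 0 0" --pt "0 0 0 0.3 0 0 0" --pt "0 0 0 0.3 0 0 0" --pt "0 0 0 0.2 0 0 0" --pt "0 0 0 0.1 0 0 0" --pt "0 0 0 0.1 0 0 0" --pt "0 0 0 0.05 0 0 0" --pt "0 0 0 0 0 0 0"

```text
time_s: 20.95
ee_pos: [0.6302, -0.1953, 0.1002]
eef_rot: [3.14, 0.001, 1.662]
force: [-5.9, 2.8, 10.5]
grip_width: 0.0137
grip_force: 35.0
```

Request:
move_arm --pt "0.35 0 0 0 0 0 0" --pt "0.35 0 0 0 0 0 0" --pt "0.35 0 0 -0.3 0 0 0" --pt "0.35 0 0 -0.7 0 0 0" --pt "0.35 0 0 -0.8 0 0 0" --pt "0.35 0 0 -0.8 0 0 0" --pt "0.35 0 0 -0.8 0 0 0" --pt "0.35 0 0 -0.8 0 0 0" --pt "0.35 0 0 -0.4 0 0 0" --pt "0.35 0 0 0 0 0 0"

```text
time_s: 21.95
ee_pos: [0.6302, -0.1953, 0.3327]
eef_rot: [3.136, 0.003, 1.662]
force: [0.3, 0.3, -0.5]
grip_width: 0.0329
grip_force: 0.0
```

```bash
python3 - <<'E'
from h import *
path((.53,.26,.34,1.571))
p=shot("top"); 
for d in ctrl.cut_out("rack1_mid",p): print(d["conf"],d["centre"],d["mask"].sum(),world(p,[d["centre"][::-1]],.08))
E
```

```text
total [ 9.25 -1.17 -0.18] 10 rows of [ 0.925 -0.117 -0.018] then turn [0.006 0.003 0.091]
0.96 [239.5, 247.3] 654 [[0.4468977  0.28419656 0.08      ]]
0.22 [187.7, 433.5] 3046 [[ 0.55054231 -0.37062571  0.08      ]]
0.18 [198.5, 237.2] 705 [[0.59194472 0.30718905 0.08      ]]
```

Request:
move_arm --pt "0.4 0.925 -0.117 -0.018 0 0 0" --pt "0.4 0.925 -0.117 -0.018 0 0 0" --pt "0.4 0.925 -0.117 -0.018 0 0 0" --pt "0.4 0.925 -0.117 -0.018 0 0 0" --pt "0.4 0.925 -0.117 -0.018 0 0 0" --pt "0.4 0.925 -0.117 -0.018 0 0 0" --pt "0.4 0.925 -0.117 -0.018 0 0 0" --pt "0.4 0.925 -0.117 -0.018 0 0 0" --pt "0.4 0.925 -0.117 -0.018 0 0 0" --pt "0.4 0.925 -0.117 -0.018 0 0 0" --pt "0.4 0 0 0 0 0 0.09" --pt "0.4 0 0 0 0 0 0" --pt "0.4 0 0 0 0 0 0"

```text
time_s: 23.35
ee_pos: [0.5295, 0.2595, 0.3361]
eef_rot: [-3.14, 0.001, 1.574]
force: [-0.8, -0.2, -0.6]
grip_width: 0.0381
grip_force: 0.0
```

```bash
python3 - <<'E'
from h import *
p=shot("wrist"); np.save("pics/w5pose.npy",p["pose"]); cv2.imwrite("pics/w5full.png",p["color"])
cv2.imwrite("pics/w5.png",cv2.resize(p["color"][70:290,200:480],None,fx=2.7,fy=2.7,interpolation=cv2.INTER_CUBIC))
E
```

View pics/w5.png

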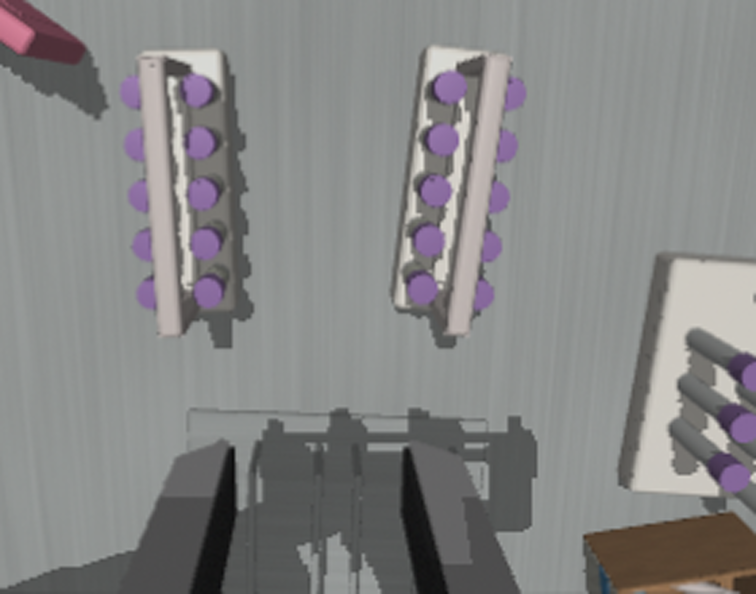

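Left bar corners (140..164,57)–(159..183,334), right bar (487..511,56)–(445..468,333) in the crop; both racks upright.

```bash
python3 - <<'E'
from fit import *
p=shot("wrist"); p["pose"]=np.load("pics/w5pose.npy")
k=np.array([[-6,64.5],[6,64.5],[6,-64.5],[-6,-64.5]])/1e3
for w in [[(140,57),(164,57),(183,334),(159,334)],[(487,56),(511,56),(468,333),(445,334)]]:
    q=fit(p,[(x/2.7+200,y/2.7+70) for x,y in w],np.c_[k,[.1185]*4])
    path((q[0],q[1],.2,np.pi/2+q[2]))
E
```

```text
[0.4581 0.2984 0.0237] res mm [-0.7  0.7  0.3 -0.2  1.4  1.7 -1.4 -1.6]
total [ 0.79 -1.43  2.73] 4 rows of [ 0.197 -0.358  0.683] then turn [-0.001  0.    -0.022]
[ 0.6027  0.2993 -0.0998] res mm [-0.6  0.7  0.4 -0.5  1.8  0.5 -2.  -0.3]
total [0.8  1.46 2.73] 4 rows of [0.2   0.366 0.683] then turn [-0.001  0.     0.101]
```

Request:
move_arm --pt "0.4 0.197 -0.358 0.683 0 0 0" --pt "0.4 0.197 -0.358 0.683 0 0 0" --pt "0.4 0.197 -0.358 0.683 0 0 0" --pt "0.4 0.197 -0.358 0.683 0 0 -0.022" --pt "0.4 0 0 0 0 0 0" --pt "0.4 0 0 0 0 0 0"

```text
time_s: 24.05
ee_pos: [0.4586, 0.299, 0.2014]
eef_rot: [3.141, -0.0, 1.594]
force: [0.4, -0.0, 0.5]
grip_width: 0.0379
grip_force: 0.0
```

```bash
python3 - <<'E'
from h import *
path((.4581,.2984,.094,1.5945))
E
```

```text
total [-0.01 -0.01  2.15] 3 rows of [-0.004 -0.004  0.716] then turn [ 0.    -0.    -0.001]
```

Request:
move_arm --pt "0.4 0 -0.01 0.72 0 0 0" --pt "0.4 0 0 0.72 0 0 0" --pt "0.4 0 0 0.71 0 0 0" --pt "0.4 0 0 0 0 0 0" --pt "0 0 0 0 0 0 0" --pt "0 0 0 0 0 0 0" --pt "0 0 0 0 0 0 0" --pt "0 0 0 0 0 0 0" --pt "0 0 0 0 0 0 0" --pt "0 0 0 -0.3 0 0 0" --pt "0 0 0 -0.6 0 0 0" --pt "0 0 0 -0.8 0 0 0" --pt "0 0 0 -0.8 0 0 0" --pt "0 0 0 -0.9 0 0 0" --pt "0 0 0 -0.4 0 0 -0.066" --pt "0 0 0 0 0 0 0" --pt "0 0 0 0 0 0 0"

```text
time_s: 25.75
ee_pos: [0.4571, 0.2992, 0.2819]
eef_rot: [-3.141, 0.0, 1.658]
force: [-0.5, 0.1, -2.6]
grip_width: 0.0122
grip_force: 35.0
```

```bash
python3 - <<'E'
from h import *
path((.4954,-.2066,.28,1.66))
E
```

```text
total [-10.14  -0.12   0.04] 11 rows of [-0.922 -0.011  0.004] then turn [-0.001  0.    -0.002]
```

Request:
move_arm --pt "0 -0.4 -0.01 0 0 0 0" --pt "0 -0.7 -0.01 0 0 0 0" --pt "0 -0.8 -0.01 0 0 0 0" --pt "0 -0.8 -0.01 0 0 0 0" --pt "0 -0.8 -0.01 0 0 0 0" --pt "0 -0.8 -0.01 0 0 0 0" --pt "0 -0.8 -0.01 0 0 0 0" --pt "0 -0.8 -0.01 0 0 0 0" --pt "0 -0.8 -0.01 0 0 0 0" --pt "0 -0.8 -0.01 0 0 0 0" --pt "0 -0.8 -0.01 0 0 0 0" --pt "0 -0.7 -0.01 0 0 0 0" --pt "0 -0.6 0 0 0 0 0" --pt "0 -0.34 0 0 0 0 0" --pt "0 0 0 0.6 0 0 0" --pt "0 0 0 0.6 0 0 0" --pt "0 0 0 0 0 0 0" --pt "0 0 0 0 0 0 0"

```text
time_s: 27.55
ee_pos: [0.4956, -0.1957, 0.2231]
eef_rot: [-3.141, -0.001, 1.66]
force: [0.0, 0.6, -2.1]
grip_width: 0.0117
grip_force: 35.0
```

```bash
python3 - <<'E'
from h import *
path((.4954,-.2066,.104,1.66))
p=shot("wrist"); cv2.imwrite("pics/w6.png",cv2.resize(p["color"][90:300,200:480],None,fx=2.7,fy=2.7,interpolation=cv2.INTER_CUBIC))
E
```

```text
total [-0.22 -0.02  2.38] 3 rows of [-0.073 -0.007  0.794] then turn [-0.001 -0.001 -0.   ]
```

View pics/w6.png

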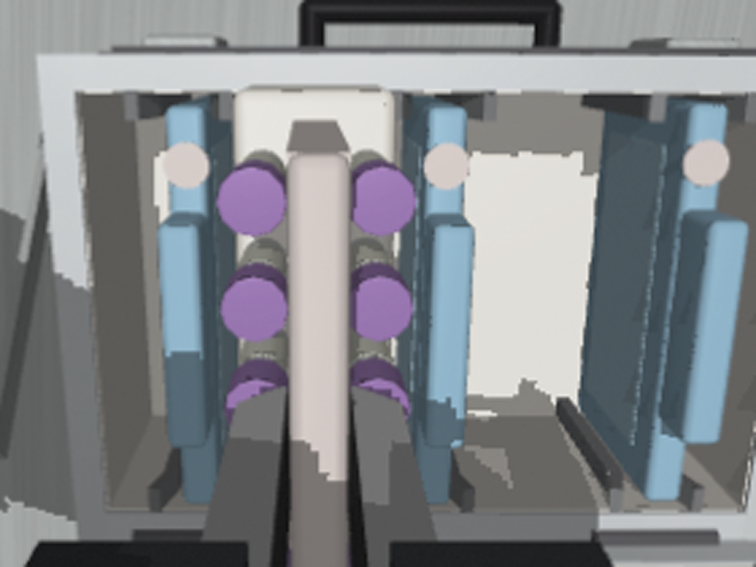

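All three plates sit in their slots, and the carrier hangs squarely over bay 0. Lowering it.

Request:
move_arm --pt "0 -0.22 -0.02 0 0 0 0" --pt "0 0 0 0.3 0 0 0" --pt "0 0 0 0.3 0 0 0" --pt "0 0 0 0.3 0 0 0" --pt "0 0 0 0.3 0 0 0" --pt "0 0 0 0.3 0 0 0" --pt "0 0 0 0.3 0 0 0" --pt "0 0 0 0.3 0 0 0" --pt "0 0 0 0.15 0 0 0" --pt "0 0 0 0.08 0 0 0" --pt "0 0 0 0.04 0 0 0" --pt "0 0 0 0 0 0 0"

```text
time_s: 28.8
ee_pos: [0.4958, -0.2074, 0.105]
eef_rot: [3.141, 0.0, 1.66]
force: [-0.1, 0.7, -3.3]
grip_width: 0.0113
grip_force: 35.0
```

Request:
move_arm --pt "0 0 0 0.03 0 0 0" --pt "0 0 0 0.03 0 0 0" --pt "0 0 0 0 0 0 0"

```text
time_s: 29.1
ee_pos: [0.4968, -0.2077, 0.1046]
eef_rot: [3.138, 0.002, 1.66]
force: [-6.3, 4.0, 22.5]
grip_width: 0.0117
grip_force: 35.0
```

On the floor. Release to 30 mm opening and rise, then go to the second carrier.

Request:
move_arm --pt "0.32 0 0 0 0 0 0" --pt "0.32 0 0 0 0 0 0" --pt "0.32 0 0 -0.3 0 0 0" --pt "0.32 0 0 -0.7 0 0 0" --pt "0.32 0 0 -0.8 0 0 0" --pt "0.32 0 0 -0.8 0 0 0" --pt "0.32 0 0 -0.8 0 0 0" --pt "0.32 0 0 -0.2 0 0 0" --pt "0.32 0 0 0 0 0 0"

```text
time_s: 30.0
ee_pos: [0.496, -0.2074, 0.2827]
eef_rot: [3.139, 0.001, 1.66]
force: [-0.0, -0.7, -1.1]
grip_width: 0.0301
grip_force: 0.0
```

```bash
python3 - <<'E'
from h import *
path((.6027,.2993,.2,1.471))
p=shot("top"); q=shot("side")
for p in (p,q):
  for d in ctrl.cut_out("rack1_mid",p): print(d["conf"],d["centre"],d["mask"].sum(),world(p,[d["centre"][::-1]],.08))
E
```

```text
total [9.91 3.02 1.65] 12 rows of [0.826 0.252 0.137] then turn [0.002 0.001 0.189]
0.57 [211.8, 376.7] 199 [[ 0.48968942 -0.16347818  0.08      ]]
0.33 [193.2, 421.0] 3114 [[ 0.53635158 -0.32456826  0.08      ]]
0.28 [150.3, 272.8] 1020 [[0.75041509 0.16926866 0.08      ]]
0.75 [193.1, 365.8] 277 [[ 0.49182924 -0.23278839  0.08      ]]
0.7 [219.9, 271.2] 1283 [[0.71560856 0.0700582  0.08      ]]
```

Request:
move_arm --pt "0.4 0.82 0.25 0 0 0 0" --pt "0.4 0.82 0.25 0 0 0 0" --pt "0.4 0.82 0.25 0 0 0 0" --pt "0.4 0.82 0.25 0 0 0 0" --pt "0.4 0.82 0.25 0 0 0 0" --pt "0.4 0.82 0.25 0 0 0 0" --pt "0.4 0.82 0.25 0 0 0 0" --pt "0.4 0.82 0.25 0 0 0 0" --pt "0.4 0.82 0.25 0 0 0 0" --pt "0.4 0.82 0.25 0 0 0 0" --pt "0.4 0.82 0.25 0 0 0 0" --pt "0.4 0 0 0 0 0 0.1" --pt "0.4 0 0 0 0 0 0.09" --pt "0.4 0 0 0 0 0 0" --pt "0.4 0 0 0 0 0 0"

```text
time_s: 31.7
ee_pos: [0.5923, 0.2541, 0.2806]
eef_rot: [-3.14, 0.001, 1.472]
force: [0.9, -0.3, 0.3]
grip_width: 0.0376
grip_force: 0.0
```

```bash
python3 - <<'E'
from h import *
p=shot("wrist"); np.save("pics/w7pose.npy",p["pose"]); print(tool()[:3,3])
cv2.imwrite("pics/w7.png",cv2.resize(p["color"][0:290,180:560],None,fx=2,fy=2,interpolation=cv2.INTER_CUBIC))
E
```

```text
[0.59240918 0.25394253 0.28089214]
```

View pics/w7.png

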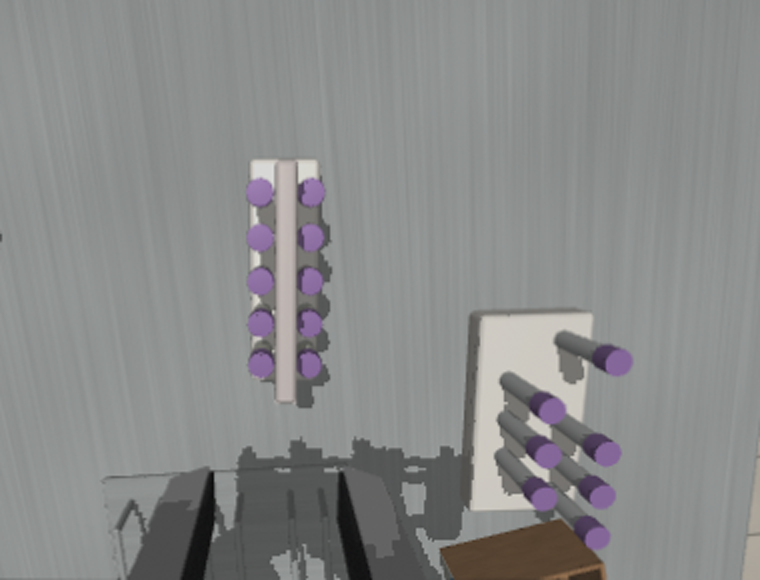

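The second carrier stands upright, slightly shifted; its bar runs (275..297,160)–(276..295,402) in the crop.

```bash
python3 - <<'E'
from fit import *
p=shot("wrist"); p["pose"]=np.load("pics/w7pose.npy")
k=np.array([[-6,64.5],[6,64.5],[6,-64.5],[-6,-64.5]])/1e3
w=[(275,160),(297,160),(295,402),(276,402)]
q=fit(p,[(x/2+180,y/2) for x,y in w],np.c_[k,[.1185]*4])
path((q[0],q[1],.2,np.pi/2+q[2]))
E
```

```text
[ 0.6029  0.2994 -0.0955] res mm [-0.4  0.5  0.6 -0.8  0.9  0.8 -0.9 -0.8]
total [0.93 0.12 1.62] 2 rows of [0.463 0.06  0.811] then turn [-0.001  0.    -0.004]
```

Request:
move_arm --pt "0.4 0.463 0.06 0.81 0 0 0" --pt "0.4 0.463 0.06 0.81 0 0 -0.004" --pt "0.4 0 0 0 0 0 0" --pt "0.4 0 0 0 0 0 0"

```text
time_s: 32.2
ee_pos: [0.603, 0.2994, 0.2007]
eef_rot: [-3.141, 0.0, 1.475]
force: [0.4, 0.0, 0.1]
grip_width: 0.0377
grip_force: 0.0
```

```bash
python3 - <<'E'
from h import *
path((.6029,.2994,.094,1.475))
E
```

```text
total [ 0.   -0.    2.13] 3 rows of [ 0.    -0.     0.711] then turn [-0.001  0.    -0.   ]
```

Request:
move_arm --pt "0.4 0 0 0.71 0 0 0" --pt "0.4 0 0 0.71 0 0 0" --pt "0.4 0 0 0.71 0 0 0" --pt "0.4 0 0 0 0 0 0" --pt "0 0 0 0 0 0 0" --pt "0 0 0 0 0 0 0" --pt "0 0 0 0 0 0 0" --pt "0 0 0 0 0 0 0" --pt "0 0 0 0 0 0 0" --pt "0 0 0 -0.3 0 0 0" --pt "0 0 0 -0.6 0 0 0" --pt "0 0 0 -0.8 0 0 0" --pt "0 0 0 -0.8 0 0 0" --pt "0 0 0 -0.9 0 0 0" --pt "0 0 0 -0.4 0 0 -0.09" --pt "0 0 0 0 0 0 -0.095" --pt "0 0 0 0 0 0 0" --pt "0 0 0 0 0 0 0"

```text
time_s: 34.0
ee_pos: [0.6029, 0.2996, 0.284]
eef_rot: [-3.141, 0.0, 1.656]
force: [-0.3, -0.1, -2.4]
grip_width: 0.0119
grip_force: 35.0
```

```bash
python3 - <<'E'
from h import *
path((.585,-.1986,.28,1.66))
E
```

```text
total [-9.9  -1.2   0.08] 11 rows of [-0.9   -0.11   0.008] then turn [-0.001  0.    -0.004]
```

Request:
move_arm --pt "0 -0.4 -0.1 0 0 0 0" --pt "0 -0.7 -0.1 0 0 0 0" --pt "0 -0.8 -0.1 0 0 0 0" --pt "0 -0.8 -0.1 0 0 0 0" --pt "0 -0.8 -0.1 0 0 0 0" --pt "0 -0.8 -0.1 0 0 0 0" --pt "0 -0.8 -0.1 0 0 0 0" --pt "0 -0.8 -0.1 0 0 0 0" --pt "0 -0.8 -0.1 0 0 0 0" --pt "0 -0.8 -0.1 0 0 0 0" --pt "0 -0.8 -0.1 0 0 0 0" --pt "0 -0.8 -0.1 0 0 0 0" --pt "0 -0.5 0 0 0 0 -0.004" --pt "0 -0.3 0 0 0 0 0" --pt "0 0 0 0.6 0 0 0" --pt "0 0 0 0.6 0 0 0" --pt "0 0 0 0 0 0 0" --pt "0 0 0 0 0 0 0"

```text
time_s: 35.8
ee_pos: [0.5871, -0.1982, 0.2248]
eef_rot: [-3.141, -0.0, 1.663]
force: [0.3, -1.2, -2.2]
grip_width: 0.0118
grip_force: 35.0
```

```bash
python3 - <<'E'
from h import *
path((.585,-.1986,.104,1.66))
E
```

```text
total [-0.   -0.04  2.42] 3 rows of [-0.001 -0.014  0.805] then turn [-0.    -0.     0.003]
```

Request:
move_arm --pt "0 0 -0.04 0 0 0 0.003" --pt "0 0 0 0.3 0 0 0" --pt "0 0 0 0.3 0 0 0" --pt "0 0 0 0.3 0 0 0" --pt "0 0 0 0.3 0 0 0" --pt "0 0 0 0.3 0 0 0" --pt "0 0 0 0.3 0 0 0" --pt "0 0 0 0.3 0 0 0" --pt "0 0 0 0.2 0 0 0" --pt "0 0 0 0.08 0 0 0" --pt "0 0 0 0.03 0 0 0" --pt "0 0 0 0 0 0 0"

```text
time_s: 37.0
ee_pos: [0.5856, -0.1988, 0.1059]
eef_rot: [3.139, 0.001, 1.66]
force: [-7.0, 5.1, 17.2]
grip_width: 0.0114
grip_force: 35.0
```

Request:
move_arm --pt "0.32 0 0 0 0 0 0" --pt "0.32 0 0 0 0 0 0" --pt "0.32 0 0 -0.3 0 0 0" --pt "0.32 0 0 -0.7 0 0 0" --pt "0.32 0 0 -0.8 0 0 0" --pt "0.32 0 0 -0.8 0 0 0" --pt "0.32 0 0 -0.8 0 0 0" --pt "0.32 0 0 -0.8 0 0 0" --pt "0 0 0 -0.8 0 0 0" --pt "0 0 0 -0.2 0 0 0" --pt "0 0 0 0 0 0 0"

```text
time_s: 38.1
ee_pos: [0.585, -0.199, 0.3656]
eef_rot: [3.139, 0.002, 1.66]
force: [-0.3, -0.2, 0.5]
grip_width: 0.0099
grip_force: 0.0
```

```bash
python3 - <<'E'
from h import *
p=shot("wrist"); cv2.imwrite("pics/w8.png",cv2.resize(p["color"][80:300,150:450],None,fx=2.6,fy=2.6,interpolation=cv2.INTER_CUBIC))
q=[.5402,-.2026,.0891];c,s=np.cos(q[2]),np.sin(q[2])
W=lambda x,y,z:(q[0]+c*x-s*y,q[1]+s*x+c*y,z)
print(W(-.165,-.025,.165), [(n,world(p,[d["centre"][::-1]],.165),d["conf"]) for n in ["stay_knob"] for d in ctrl.cut_out(n,p)])
print(pix(p,[W(-.148,-.025,.165),W(-.182,-.025,.165)]))
path(W(-.165,-.02,.32)+(1.66,),W(-.165,-.02,.19)+(1.66,))
E
```

```text
(np.float64(0.37807907253126627), np.float64(-0.24218288615901531), 0.165) [('stay_knob', array([[ 0.38037765, -0.28731926,  0.165     ]]), 0.55)]
[[162.06405667 197.73626527]
 [135.23127507 197.75014868]]
total [-0.4  -4.19  0.85] 5 rows of [-0.079 -0.838  0.17 ] then turn [-0.002 -0.001 -0.   ]
total [ 0.  -0.   2.6] 3 rows of [ 0.    -0.     0.867] then turn [0. 0. 0.]
```

View pics/w8.png

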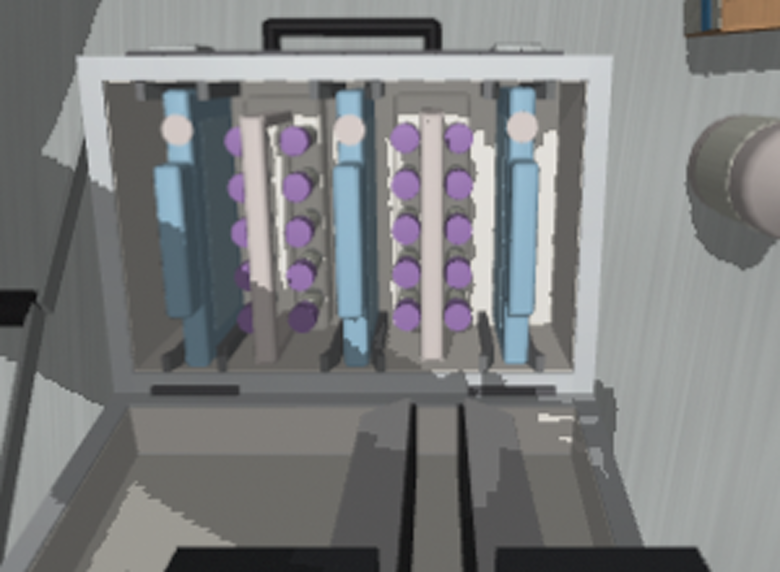

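Everything is packed: all three plates are in their slots and both carriers stand in their bays. The knob's right end is at crop (36,307), matching the prediction within 2 px.

Request:
move_arm --pt "0 -0.079 -0.838 0 0 0 0" --pt "0 -0.079 -0.838 0 0 0 0" --pt "0 -0.079 -0.838 0 0 0 0" --pt "0 -0.079 -0.838 0 0 0 0" --pt "0 -0.079 -0.838 0.1 0 0 0" --pt "0 0 0 0 0 -0.13 0" --pt "0 0 0 0 0 -0.13 0" --pt "0 0 0 0 0 -0.13 0" --pt "0 0 0 0 0 -0.13 0" --pt "0 0 0 0 0 0 0" --pt "0 0 0 0 0 0 0"

```text
time_s: 39.3
ee_pos: [0.3779, -0.2365, 0.3575]
eef_rot: [-3.14, 0.516, 1.662]
force: [0.8, -0.2, -0.4]
grip_width: 0.0001
grip_force: 0.0
```

```bash
python3 - <<'E'
from h import *
q=[.5402,-.2026,.0891];c,s=np.cos(q[2]),np.sin(q[2])
W=lambda x,y,z:np.array((q[0]+c*x-s*y,q[1]+s*x+c*y,z))
T=tool(); print(np.round(T,3)); Y=np.array([-s,c,0])
for y,z in((-.013,.186),(-.0435,.138)): print(np.round(T[:3,:3].T@(W(-.167,y,z)-T[:3,3])/.05,2))
E
```

```text
[[-0.079  0.996  0.043  0.378]
 [ 0.866  0.09  -0.492 -0.237]
 [-0.494 -0.002 -0.87   0.358]
 [ 0.     0.     0.     1.   ]]
[ 1.8  -0.04  2.92]
[ 1.75 -0.04  4.06]
```

Request:
move_arm --pt "0 0.9 -0.02 0 0 0 0" --pt "0 0.9 -0.02 0 0 0 0" --pt "0 0 0 0.8 0 0 0" --pt "0 0 0 0.8 0 0 0" --pt "0 0 0 0.8 0 0 0" --pt "0 0 0 0.5 0 0 0" --pt "0 0 0 0.12 0 0 0" --pt "0 0 0 0.12 0 0 0" --pt "0 0 0 0.12 0 0 0" --pt "0 0 0 0.12 0 0 0" --pt "0 0 0 0 0 0 0"

```text
time_s: 40.4
ee_pos: [0.3766, -0.2432, 0.1671]
eef_rot: [3.141, 0.52, 1.66]
force: [-0.2, 0.4, -0.9]
grip_width: 0.0001
grip_force: 0.0
```

Request:
move_arm --pt "0 0 0 0.12 0 0 0" --pt "0 0 0 0.12 0 0 0" --pt "0 0 0 0.12 0 0 0" --pt "0 0 0 0.12 0 0 0" --pt "0 0 0 0.12 0 0 0" --pt "0 0 0 0.12 0 0 0" --pt "0 0 0 0 0 0 0" --pt "0 0 0 0 0 0 0" --pt "0 0 0 0 0 0 0"

```text
time_s: 41.3
ee_pos: [0.3779, -0.261, 0.1355]
eef_rot: [-3.141, 0.52, 1.66]
force: [0.5, -0.0, 0.5]
grip_width: 0.0003
grip_force: 0.0
```

```bash
python3 - <<'E'
from h import *
p=shot("wrist"); cv2.imwrite("pics/w9.png",p["color"])
s=ctrl.camera("side"); cv2.imwrite("pics/s9.png",s["color"])
a=cv2.resize(s["color"][90:290,270:470],(400,400),interpolation=cv2.INTER_CUBIC); b=p["color"][:,120:520]
cv2.imwrite("pics/c9.png",np.hstack([a,b]))
E
```

```text
(no output)
```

View pics/c9.png

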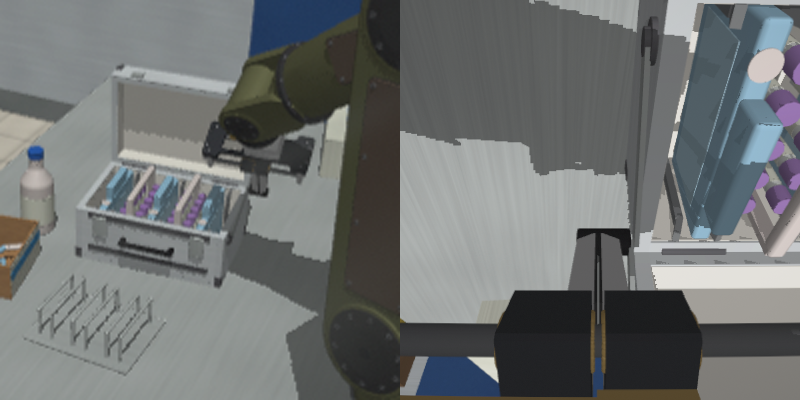

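The knob has folded down under the fingertips (right half, ≈(605,238)), and the lid is still upright with the contents in place. Backing off and going behind the lid.

Request:
move_arm --pt "0 0 0 -0.5 0 0 0" --pt "0 0 0 -0.8 0 0 0" --pt "0 0 0 -0.8 0 0 0" --pt "0 0 0 -0.5 0 0 0" --pt "0 0 0 0 0 0.13 0" --pt "0 0 0 0 0 0.13 0" --pt "0 0 0 0 0 0.13 0" --pt "0 0 0 0 0 0.13 0" --pt "0 0 0 -0.9 0 0 0" --pt "0 0 0 -0.9 0 0 0" --pt "0 0 0 -0.9 0 0 0" --pt "0 0 0 -0.4 0 0 0" --pt "0 0 0 0 0 0 0"

```text
time_s: 42.7
ee_pos: [0.3727, -0.197, 0.4061]
eef_rot: [3.138, 0.003, 1.66]
force: [-0.6, -0.6, -0.5]
grip_width: 0.0006
grip_force: 0.0
```

```bash
python3 - <<'E'
from h import *
q=[.5402,-.2026,.0891];c,s=np.cos(q[2]),np.sin(q[2])
W=lambda x,y,z:(q[0]+c*x-s*y,q[1]+s*x+c*y,z)
path(W(0,-.205,.4)+(1.66,),W(0,-.205,.225)+(1.66,))
p=shot("wrist"); k=p["color"]; cv2.imwrite("pics/w10.png",k)
b=np.radians(np.arange(-10,91,5)); P=np.c_[-.092+.145*np.sin(b)-.04*np.cos(b),.105+.145*np.cos(b)+.04*np.sin(b)]
print(np.round(np.c_[np.degrees(b),P],3).tolist()); print(np.round(np.diff(P,axis=0)/.05,2).tolist())
E
```

```text
total [-4.51  3.33  0.15] 6 rows of [-0.751  0.555  0.024] then turn [ 0.003  0.003 -0.   ]
total [ 0.  -0.   3.5] 4 rows of [ 0.    -0.     0.875] then turn [0. 0. 0.]
[[-10.0, -0.157, 0.241], [-5.0, -0.144, 0.246], [0.0, -0.132, 0.25], [5.0, -0.119, 0.253], [10.0, -0.106, 0.255], [15.0, -0.093, 0.255], [20.0, -0.08, 0.255], [25.0, -0.067, 0.253], [30.0, -0.054, 0.251], [35.0, -0.042, 0.247], [40.0, -0.029, 0.242], [45.0, -0.018, 0.236], [50.0, -0.007, 0.229], [55.0, 0.004, 0.221], [60.0, 0.014, 0.212], [65.0, 0.023, 0.203], [70.0, 0.031, 0.192], [75.0, 0.038, 0.181], [80.0, 0.044, 0.17], [85.0, 0.049, 0.157], [90.0, 0.053, 0.145]]
[[0.24, 0.1], [0.25, 0.08], [0.26, 0.06], [0.26, 0.04], [0.26, 0.01], [0.26, -0.01], [0.26, -0.03], [0.26, -0.05], [0.25, -0.08], [0.24, -0.1], [0.23, -0.12], [0.22, -0.14], [0.21, -0.16], [0.19, -0.18], [0.18, -0.19], [0.16, -0.21], [0.14, -0.22], [0.12, -0.23], [0.1, -0.24], [0.08, -0.25]]
```

Request:
move_arm --pt "0 -0.75 0.555 0 0 0 0" --pt "0 -0.75 0.555 0 0 0 0" --pt "0 -0.75 0.555 0 0 0 0" --pt "0 -0.75 0.555 0 0 0 0" --pt "0 -0.75 0.555 0 0 0 0" --pt "0 -0.75 0.555 0 0 0 0" --pt "0 0 0 0 0 0 0" --pt "0 0 0 0.7 0 0 0" --pt "0 0 0 0.8 0 0 0" --pt "0 0 0 0.8 0 0 0" --pt "0 0 0 0.8 0 0 0" --pt "0 0 0 0.2 0 0 0" --pt "0 0 0 0 0 0 0" --pt "0 0 0 0 0 0 0"

```text
time_s: 44.15
ee_pos: [0.5528, -0.3994, 0.2417]
eef_rot: [3.14, 0.002, 1.66]
force: [-0.3, 0.4, 0.2]
grip_width: 0.0004
grip_force: 0.0
```

```bash
python3 - <<'E'
from h import *
q=[.5402,-.2026,.0891];c,s=np.cos(q[2]),np.sin(q[2])
W=lambda x,y,z:(q[0]+c*x-s*y,q[1]+s*x+c*y,z)
path(W(0,-.157,.241)+(1.66,))
E
```

```text
total [0.8  0.1  0.01] 1 rows of [0.802 0.1   0.012] then turn [ 0.002  0.002 -0.   ]
```

Request:
move_arm --pt "0 0.27 0.05 0 0 0 0" --pt "0 0.27 0.05 0 0 0 0" --pt "0 0.26 0 0 0 0 0" --pt "0 0.24 0 -0.1 0 0 0" --pt "0 0.25 0 -0.08 0 0 0" --pt "0 0.26 0 -0.06 0 0 0" --pt "0 0.26 0 -0.04 0 0 0" --pt "0 0.26 0 -0.01 0 0 0" --pt "0 0.26 0 0.01 0 0 0" --pt "0 0 0 0 0 0 0"

```text
time_s: 45.15
ee_pos: [0.5472, -0.2812, 0.2545]
eef_rot: [3.14, 0.001, 1.661]
force: [0.5, -0.1, 0.0]
grip_width: 0.0004
grip_force: 0.0
```

Request:
move_arm --pt "0 0.26 0 0.03 0 0 0" --pt "0 0.26 0 0.05 0 0 0" --pt "0 0.25 0 0.08 0 0 0" --pt "0 0.24 0 0.1 0 0 0" --pt "0 0 0 0 0 0 0"

```text
time_s: 45.65
ee_pos: [0.5424, -0.2308, 0.2399]
eef_rot: [-3.141, -0.001, 1.661]
force: [0.1, 0.3, 0.2]
grip_width: 0.0002
grip_force: 0.0
```

```bash
python3 - <<'E'
from h import *
q=[.5402,-.2026,.0891];c,s=np.cos(q[2]),np.sin(q[2])
W=lambda x,y,z:(q[0]+c*x-s*y,q[1]+s*x+c*y,z)
for n in("top","side"):
    p=shot(n)
    for d in ctrl.cut_out("lid",p)[:2]:
        r,cc=np.nonzero(d["mask"]); print(n,d["conf"],d["mask"].sum(),"rows",r.min(),r.max(),"cols",cc.min(),cc.max())
    for b in range(-10,91,10):
        t=np.radians(b); L=[]
        for x in(-.137,.137):
            for D in (0,.184):
                for h in(0,.045): L.append(W(x,-.092+D*np.sin(t)-h*np.cos(t),.105+D*np.cos(t)+h*np.sin(t)))
        u=pix(p,L); print(b,"rows",u[:,1].min().round(),u[:,1].max().round(),"cols",u[:,0].min().round(),u[:,0].max().round())
E
```

```text
top 0.74 800 rows 143 225 cols 371 434
top 0.15 172 rows 192 204 cols 365 383
-10 rows 129.0 228.0 cols 404.0 462.0
0 rows 130.0 228.0 cols 404.0 453.0
10 rows 131.0 228.0 cols 404.0 443.0
20 rows 134.0 228.0 cols 394.0 437.0
30 rows 136.0 228.0 cols 384.0 436.0
40 rows 140.0 230.0 cols 375.0 436.0
50 rows 143.0 233.0 cols 367.0 434.0
60 rows 147.0 235.0 cols 361.0 433.0
70 rows 147.0 237.0 cols 356.0 431.0
80 rows 147.0 238.0 cols 353.0 429.0
90 rows 147.0 240.0 cols 352.0 427.0
side 0.93 1990 rows 144 182 cols 314 396
-10 rows 121.0 183.0 cols 324.0 403.0
0 rows 121.0 183.0 cols 324.0 401.0
10 rows 123.0 183.0 cols 322.0 399.0
20 rows 127.0 183.0 cols 319.0 397.0
30 rows 132.0 183.0 cols 316.0 396.0
40 rows 139.0 183.0 cols 313.0 396.0
50 rows 146.0 183.0 cols 311.0 396.0
60 rows 155.0 183.0 cols 309.0 396.0
70 rows 159.0 191.0 cols 308.0 396.0
80 rows 159.0 200.0 cols 307.0 395.0
90 rows 160.0 209.0 cols 306.0 395.0
```

Masks put the lid about 45° forward, moving ahead of the fingers. Continuing along the arc.

Request:
move_arm --pt "0 0.23 0 0.12 0 0 0" --pt "0 0.22 0 0.14 0 0 0" --pt "0 0.21 0 0.16 0 0 0" --pt "0 0.19 0 0.18 0 0 0" --pt "0 0.18 0 0.19 0 0 0" --pt "0 0.16 0 0.21 0 0 0" --pt "0 0.14 0 0.22 0 0 0" --pt "0 0.12 0 0.23 0 0 0" --pt "0 0.1 0 0.2 0 0 0" --pt "0 0 0 0 0 0 0" --pt "0 0 0 0 0 0 0"

```text
time_s: 46.95
ee_pos: [0.5356, -0.1551, 0.1577]
eef_rot: [-3.141, -0.0, 1.66]
force: [-0.4, 1.0, -0.0]
grip_width: 0.0003
grip_force: 0.0
```

```bash
python3 - <<'E'
from h import *
for n in("top","side"):
    p=shot(n)
    for d in ctrl.cut_out("lid",p)[:2]:
        r,cc=np.nonzero(d["mask"]); print(n,d["conf"],d["mask"].sum(),"rows",r.min(),r.max(),"cols",cc.min(),cc.max())
E
```

```text
top 0.59 1236 rows 149 231 cols 352 427
```

Request:
move_arm --pt "0 0 0 0.05 0 0 0" --pt "0 0 0 0.05 0 0 0" --pt "0 0 0 0.05 0 0 0" --pt "0 0 0 0.03 0 0 0" --pt "0 0 0 0 0 0 0" --pt "0 0 0 0 0 0 0"

```text
time_s: 47.75
ee_pos: [0.5358, -0.1553, 0.1502]
eef_rot: [3.141, 0.0, 1.66]
force: [-6.1, 1.1, 14.9]
grip_width: 0.0005
grip_force: 7.1
```

Request:
move_arm --pt "0 0 0 0.02 0 0 0" --pt "0 0 0 0 0 0 0" --pt "0 0 0 -0.4 0 0 0" --pt "0 0 0 -0.9 0 0 0" --pt "0 0 0 -0.9 0 0 0" --pt "0 0 0 -0.9 0 0 0" --pt "0 0 0 -0.9 0 0 0" --pt "0 0 0 0 0 0 0" --pt "0 0 0 0 0 0 0"

```text
time_s: 48.65
ee_pos: [0.5358, -0.1553, 0.3479]
eef_rot: [3.141, 0.0, 1.66]
force: [-0.1, -0.1, -0.3]
grip_width: 0.0006
grip_force: 0.0
```

```bash
python3 - <<'E'
from h import *
w=shot("wrist")["color"]; s=ctrl.camera("side")["color"]
a=cv2.resize(s[100:300,250:450],(400,400),interpolation=cv2.INTER_CUBIC)
cv2.imwrite("pics/fin.png",np.hstack([a,w[:,120:520]]))
E
```

```text
(no output)
```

View pics/fin.png

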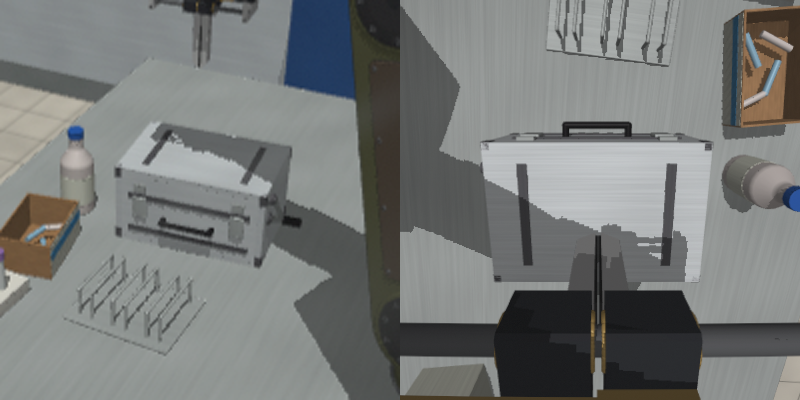

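The lid is shut flush on the rim (left half, ≈(200,190)), the knob has folded down to (290,222), the bystanders are undisturbed and the gripper is clear.

```bash
python3 -c "
from station import ctrl
print(ctrl.hand_in())"
```

```text
the job is handed in; nothing more can be done
None
```

The job is handed in: all three plates are in their slots, both carriers stand in their bays, the stay is broken and the lid is shut, all in about 49 s of the 210 s allowed; the hand-in call returned no verdict.

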